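Return the chocolate stamps to their own chill blocks

TASK

The four brass chocolate stamps were put back on the wrong chill blocks after cleaning. Move them about, using the empty oblong rest as a free spot, until every stamp stands upright in the middle of the block that has the shape of its own die, with the oblong rest empty again. Let no stamp topple on the way, and leave the glass jar where it is.

Things in the scene. Friction and masses are not known exactly. Their poses are not given: they have to be found in the camera images.
- stamp_round: hand stamp with the round die, loose, standing upright: a brass die plate 14 mm thick, a disc 54 mm across, with an upright black plastic handle, a plain cylinder 26 mm in diameter, from 14 to 80 mm above the underside, in its middle. Origin: centre of the underside of the die; z runs up the handle. 0.2 to 0.4 kg. At the start it stands on a chill block of another shape.
- stamp_square: hand stamp with the square die, loose, standing upright: a brass die plate 14 mm thick, a square of 50 mm sides, with an upright black plastic handle, a plain cylinder 26 mm in diameter, from 14 to 80 mm above the underside, in its middle. Origin: centre of the underside of the die; z runs up the handle. 0.2 to 0.4 kg. At the start it stands on a chill block of another shape.
- stamp_triangle: hand stamp with the triangle die, loose, standing upright: a brass die plate 14 mm thick, an equal-sided triangle of 69 mm sides (corner 40 mm from the axis, along its +x), with an upright black plastic handle, a plain cylinder 26 mm in diameter, from 14 to 80 mm above the underside, in its middle. Origin: centre of the underside of the die; z runs up the handle. 0.2 to 0.4 kg. At the start it stands on a chill block of another shape.
- stamp_cross: hand stamp with the cross die, loose, standing upright: a brass die plate 14 mm thick, a plus-shaped cross 64 mm from tip to tip, arms 23 mm wide, along its x and y, with an upright black plastic handle, a plain cylinder 26 mm in diameter, from 14 to 80 mm above the underside, in its middle. Origin: centre of the underside of the die; z runs up the handle. 0.2 to 0.4 kg. At the start it stands on a chill block of another shape.
- block_round: round chill block: flat dark steel plate fixed to the table, 12 mm high, in plan a disc 104 mm across. Place of the stamp with the round die. Origin: centre of its underside, on the table; its top is 12 mm above that; z up.
- block_square: square chill block: flat dark steel plate fixed to the table, 12 mm high, in plan a square of 92 mm sides. Place of the stamp with the square die. Origin: centre of its underside, on the table; its top is 12 mm above that; z up.
- block_triangle: triangle chill block: flat dark steel plate fixed to the table, 12 mm high, in plan an equal-sided triangle of 121 mm sides (corner 70 mm from its centre, along its +x). Place of the stamp with the triangle die. Origin: centre of its underside, on the table; its top is 12 mm above that; z up.
- block_cross: cross chill block: flat dark steel plate fixed to the table, 12 mm high, in plan a plus-shaped cross 120 mm from tip to tip, arms 43 mm wide, along its x and y. Place of the stamp with the cross die. Origin: centre of its underside, on the table; its top is 12 mm above that; z up.
- rest: spare rest, empty at the start: flat dark steel plate fixed to the table, a plain oblong 66 mm (its x) by 120 mm (its y), 12 mm high. Origin: centre of its underside; z up.
- jar: bystander: loose amber glass jar with a steel lid, 72 mm in diameter, 102 mm high, standing on the table to the left of the work. Origin: centre of its underside; z up.
Things that resemble listed ones, but are neither listed nor needed, are in the scene too. Leave any turquoise look-alike of the block_square alone.

How it is judged:
By the outcome, as a careful person would: the job done as asked, in the order asked, and still so for the second after the job is handed in, with the robot touching nothing.
It also fails if it takes over 128 s, if anything falls off the work surface, if the arm or the gripper's body presses on something with over 40 N, if the wrist force passes 120 N, or if a joint passes its speed limit or range.

ROBOT

A 7-joint arm with a two-finger parallel gripper is mounted at the origin on the work surface. World frame = base frame: x ahead of the robot, y to its left, z up, the work surface at z = 0. Lengths are in m, angles in rad, forces in N, time in s.
With the tool pointing down it reaches from about 0.425 to 0.975 m from the base axis. Payload 16.7 kg.
Tool frame: the origin (TCP) lies at the very end of the fingers, on their centre line; the grasp point (between the pads) lies tcp_to_grasp behind it (tcp_to_grasp is the distance from the TCP to the grasp point, in m); z points along the fingers, y is the direction in which the jaws open and shut (so a half turn about z gives the same grasp; the last joint's range is limited). The gripper opens to 85 mm and grips with 20 to 120 N. Pads are 22 mm wide; open, the fingers measure 114 mm over their backs; the gripper's body (76 mm by 85 mm) begins 54 mm behind the grasp point. The pads swing forward as they close: fully open they stand 13 mm farther back than shut.
Start: joints at [-0.149, 0.426, 0.074, 1.606, -0.034, 1.111, -0.067], TCP at [0.675, -0, 0.196] pointing down, gripper open.
Joint ranges: [-2.85, 2.85], [-0.5, 2.14], [-1.23, 1.37], [0.21, 2.46], [-1.02, 4.16], [0.16, 2.05], [-2.73, 2.73]. Speed limits (rad/s): [1.89, 1.89, 2.39, 2.39, 3.01, 3.01, 3.01].

INTERFACE

Orientations are given as a unit quaternion [x, y, z, w].
In Python, from bench import state, read_camera, calibration, job_done, tcp_to_grasp gives the robot as it stands.
- The arm moves only by the tool apply_moves, never from a script. Its argument "series" is a list of rows, each an object with "gripper": the opening, from 0 (shut) to 1 (fully open); "travel": the shift along the world's x, y, z in m, a list of three; "yaw": the turn about the world's z in rad. A call has 1 to 12 rows; each row is the pose to reach, as a shift and turn from the pose commanded when the call began; what a row does not reach only later rows make up. A row lasts 1/12 s, in which the tool goes at most 41.7 mm and 7.16 degrees, less where a joint would pass 70% of its speed; a pose out of reach is approached as far as the arm can. A call with a gripper value outside its range is refused whole. The fingers move at their own pace and stop on an object; "newtons" is the grip in N (left out, the last holds). Time passes only in rows, so rows that repeat a pose let the fingers close. It gives the time, the measured TCP pose, the force and the opening at its end, in the units of the state.
- state(): the state, without advancing time (a new reading comes with each control period).
- read_camera(name): name is "scene" or "side" or "wrist"; returns (picture, depth): 480x640x3 uint8, red, green, blue; 480x640 float32, m along the optical axis (not along the pixel's ray), 0 where there is no reading.
- calibration(name): a dict with "intrinsics" (3x3 intrinsics, pixels), "dist" ([k1, k2, p1, p2, k3] as OpenCV has them; the pictures are not rectified), "pose" (4x4, takes a point from camera to world coordinates). Camera axes: x right, y down, z forward; pixel columns grow to the right and rows downward; lengths in m; the calibration is good to about 2 mm. A picture is of the moment at which its call begins: read the wrist's pose just before it. calibration takes no time and is no camera call; for the wrist camera it gives the pose at the moment of the call.
- job_done(): hands the job in, once; it reports no verdict.
The state is a dict: "t": time; "joints": joint angles; "dq": joint speeds; "effort": joint torques, N m; "tcp_pos": TCP position; "tool_rot": TCP orientation; "force": force on the tool from outside, world axes, zero at the start; "moment": the same for the moment, N m; "width": finger opening in m.
Only numpy, scipy, OpenCV 4.12 (cv2) and the standard library are available. Lean on these libraries where they do the work, as an engineer would, in place of code of your own. Each camera call takes 0.05 s, during which the arm holds its last target. There are 200 camera calls.

## Working session

There is one attempt and no reset: what is moved stays moved. The work goes in short steps, Python scripts to look and compute and a tool call to move; the robot and the scene stay as the last step left them, time stands still between calls to the robot, and variables do not carry over. Pictures are saved under pics/ and viewed, about 12 in all and at most 16, crops included, and the job is handed in when it is done.

Besides the shell and the picture viewer there is one more tool, called by a JSON object that holds its "method" and its "body", one argument or row to a line. apply_moves: Moves the arm, as the interface text tells. Its arguments: {"type":"object","properties":{"series":{"type":"array"},"newtons":{"type":"number"}},"required":["series"]}

```bash
mkdir -p pics; ls
python3 - <<'E'
from bench import *
import cv2
print(state(), tcp_to_grasp)
for n in ["scene","side"]:
    p,d=read_camera(n); cv2.imwrite(f"pics/{n}0.png",p[:,:,::-1]); import numpy as np; np.savez(f"{n}0.npz",p=p,d=d)
    c=calibration(n); print(c)
E
```

```text
pics
{'t': 0.0, 'joints': array([-0.1495235 ,  0.42673998,  0.07384865,  1.60664212, -0.03408168,
        1.1108095 , -0.06709485]), 'dq': array([ 0.00090293,  0.00177452,  0.00120393,  0.00072409, -0.00061504,
       -0.00090433,  0.00095673]), 'effort': array([ 7.16691302e-04, -9.49842310e+01,  3.76242042e+00, -4.63523841e+01,
        1.94300286e-02,  1.01335210e-02,  2.85131875e-06]), 'tcp_pos': array([ 6.74522271e-01, -2.37988896e-05,  1.95389761e-01]), 'tool_rot': array([ 7.07104469e-01,  7.07108776e-01, -5.12713122e-04, -4.31134523e-04]), 'force': array([0.0992496 , 0.30897925, 0.18116721]), 'moment': array([-0.02768089,  0.00993183,  0.00546732]), 'width': 0.08576609451846942} 0.0187
{'intrinsics': array([[525.04106341,   0.        , 315.78888593],
       [  0.        , 525.04106341, 236.15940498],
       [  0.        ,   0.        ,   1.        ]]), 'dist': array([-0.13069821,  0.        ,  0.        ,  0.        ,  0.        ]), 'pose': array([[ 0.1279973 ,  0.52417749, -0.84193506,  1.38504419],
       [ 0.99160612, -0.05199533,  0.11837983, -0.12530548],
       [ 0.01827535, -0.85002026, -0.52643287,  0.58544245],
       [ 0.        ,  0.        ,  0.        ,  1.        ]])}
{'intrinsics': array([[451.99158704,   0.        , 318.69363341],
       [  0.        , 451.99158704, 243.65316954],
       [  0.        ,   0.        ,   1.        ]]), 'dist': array([-0.09175473,  0.        ,  0.        ,  0.        ,  0.        ]), 'pose': array([[ 0.9647596 , -0.18701958,  0.18510158,  0.31575026],
       [-0.26303201, -0.70490963,  0.65872345, -0.73324621],
       [ 0.00728571, -0.68419741, -0.72926047,  0.8707017 ],
       [ 0.        ,  0.        ,  0.        ,  1.        ]])}
```

View pics/scene0.png

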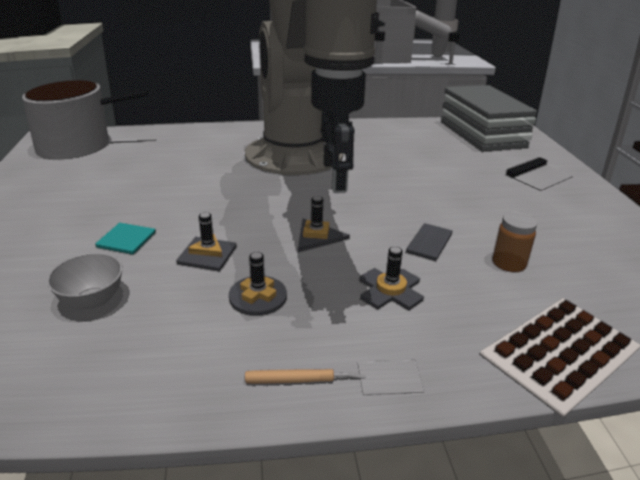

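View pics/side0.png

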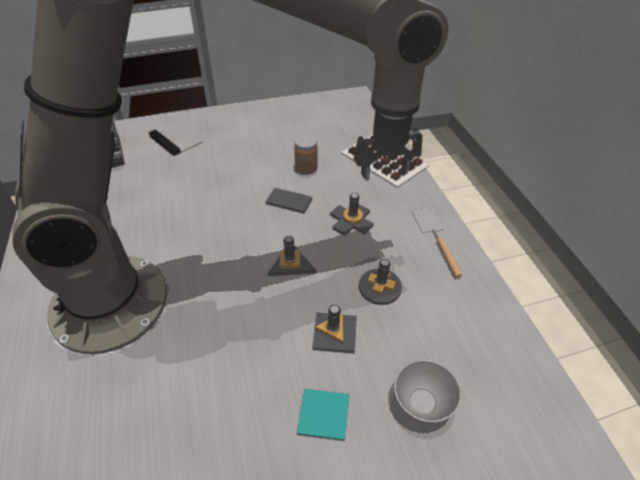

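Triangle is on the square block (scene px 207,250), square on the triangle block (317,232), cross on the round block (257,290), round on the cross block (394,285). The rest is at (430,241). The turquoise look-alike is at (126,237), and the real square block is the dark one. So the job is two swaps through the rest.

```bash
cat > h.py <<'E'
import numpy as np, cv2
from bench import *
def cloud(n,p,d):
    c=calibration(n); K=c["intrinsics"]; T=c["pose"]
    v,u=np.mgrid[0:480,0:640]
    q=cv2.undistortPoints(np.dstack([u,v]).reshape(-1,1,2).astype(np.float64),K,c["dist"]).reshape(480,640,2)
    P=np.dstack([q[...,0]*d,q[...,1]*d,d])
    return P@T[:3,:3].T+T[:3,3]
def ortho(n,p,z,x=(0.45,0.95),y=(-0.35,0.3),s=1000):
    c=calibration(n);T=np.linalg.inv(c["pose"])
    X,Y=np.meshgrid(np.arange(x[1],x[0],-1/s),np.arange(y[1],y[0],-1/s),indexing="ij")
    W=np.dstack([X,Y,0*X+z]).reshape(-1,3)
    uv,_=cv2.projectPoints(W,cv2.Rodrigues(T[:3,:3])[0],T[:3,3],c["intrinsics"],c["dist"])
    uv=uv.reshape(*X.shape,2).astype(np.float32)
    return cv2.remap(p,uv[...,0],uv[...,1],cv2.INTER_LINEAR)
E
python3 - <<'E'
from h import *
from scipy import ndimage as N
for n in ["scene","side"]:
    f=np.load(f"{n}0.npz");p,d=f["p"],f["d"];W=cloud(n,p,d)
    ok=(d>0)&(W[...,0]>.4)&(W[...,0]<1)&(abs(W[...,1])<.42)
    t=ok&(abs(W[...,2])<.006); print(n,"table z",np.median(W[...,2][t]),W[...,2][t].std())
    hsv=cv2.cvtColor(p,cv2.COLOR_RGB2HSV)
    for nm,lo,hi in [("block",.006,.018),("handle",.04,.11)]:
        m=ok&(W[...,2]>lo)&(W[...,2]<hi)&(hsv[...,2]<110)
        if nm=="block": m&=hsv[...,1]<80
        L,k=N.label(m)
        for i in range(1,k+1):
            q=W[L==i]
            if len(q)>60: 
                v,u=np.nonzero(L==i); print(nm,len(q),(u.mean().round(),v.mean().round()),"lo",q.min(0).round(3),"hi",q.max(0).round(3),"mean",q.mean(0).round(3))
    o=ortho(n,p,.012); cv2.imwrite(f"pics/o_{n}.png",o[:,:,::-1])
E
```

```text
scene table z -0.00047373547375806346 0.0014401749331961733
block 470 (np.float64(319.0), np.float64(238.0)) lo [ 0.4   -0.037  0.006] hi [0.508 0.074 0.014] mean [0.472 0.01  0.01 ]
block 993 (np.float64(429.0), np.float64(241.0)) lo [0.436 0.18  0.006] hi [0.568 0.3   0.014] mean [0.506 0.237 0.01 ]
block 821 (np.float64(207.0), np.float64(256.0)) lo [ 0.443 -0.278  0.006] hi [ 0.561 -0.161  0.017] mean [ 0.516 -0.218  0.011]
block 1131 (np.float64(390.0), np.float64(290.0)) lo [0.589 0.057 0.006] hi [0.71  0.177 0.017] mean [0.661 0.114 0.011]
block 948 (np.float64(257.0), np.float64(299.0)) lo [ 0.599 -0.174  0.006] hi [ 0.697 -0.072  0.015] mean [ 0.662 -0.124  0.011]
handle 313 (np.float64(316.0), np.float64(209.0)) lo [ 0.435 -0.007  0.041] hi [0.465 0.018 0.093] mean [0.458 0.005 0.07 ]
handle 336 (np.float64(206.0), np.float64(228.0)) lo [ 0.495 -0.229  0.04 ] hi [ 0.514 -0.203  0.093] mean [ 0.506 -0.215  0.068]
handle 1031 (np.float64(515.0), np.float64(239.0)) lo [0.569 0.344 0.04 ] hi [0.625 0.411 0.101] mean [0.609 0.367 0.07 ]
handle 389 (np.float64(393.0), np.float64(
[... 1456 characters left out ...]
8 0.341 0.04 ] hi [0.614 0.377 0.102] mean [0.577 0.353 0.069]
handle 145 (np.float64(353.0), np.float64(204.0)) lo [0.636 0.1   0.04 ] hi [0.66  0.117 0.094] mean [0.646 0.107 0.068]
handle 200 (np.float64(289.0), np.float64(246.0)) lo [ 0.434 -0.011  0.041] hi [0.46  0.014 0.096] mean [ 0.446 -0.003  0.073]
handle 193 (np.float64(383.0), np.float64(271.0)) lo [ 0.63  -0.139  0.04 ] hi [ 0.655 -0.112  0.094] mean [ 0.639 -0.132  0.07 ]
handle 192 (np.float64(333.0), np.float64(318.0)) lo [ 0.482 -0.233  0.04 ] hi [ 0.508 -0.208  0.095] mean [ 0.492 -0.226  0.071]
handle 134 (np.float64(446.0), np.float64(375.0)) lo [ 0.658 -0.42   0.04 ] hi [ 0.682 -0.375  0.059] mean [ 0.675 -0.401  0.05 ]
```

View pics/o_side.png

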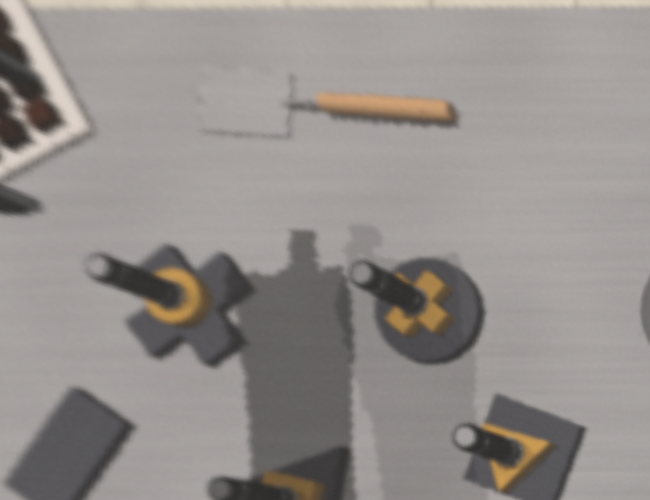

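View pics/o_scene.png

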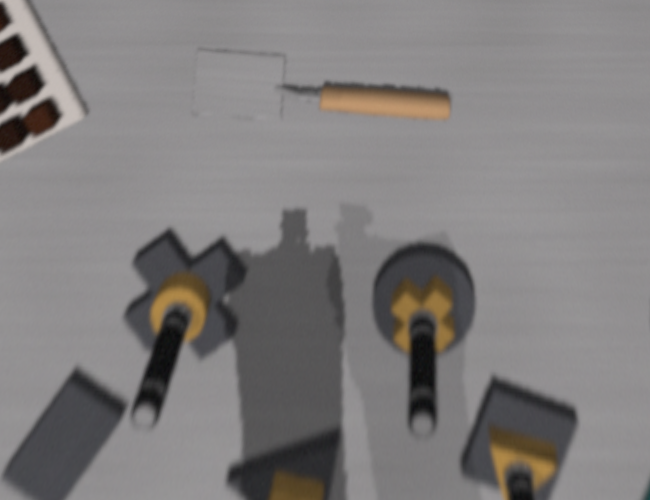

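The two fixed cameras disagree by about 7–10 mm in x and 5 mm in y, more than the stated 2 mm. I'll use the wrist camera as a referee.

Run:
```python
from h import *
print(calibration("wrist"))
p,d=read_camera("wrist"); np.savez("w0.npz",p=p,d=d,T=calibration("wrist")["pose"]); cv2.imwrite("pics/w0.png",p[:,:,::-1])
```

```text
{'intrinsics': array([[406.84048366,   0.        , 323.34565428],
       [  0.        , 406.84048366, 239.82067412],
       [  0.        ,   0.        ,   1.        ]]), 'dist': array([-0.07859447,  0.        ,  0.        ,  0.        ,  0.        ]), 'pose': array([[ 9.99998484e-01,  1.42698703e-03, -9.97402301e-04,
         6.74710221e-01],
       [ 1.11950999e-03, -9.65787638e-01, -2.59331806e-01,
         6.48876143e-02],
       [-1.33334194e-03,  2.59330296e-01, -9.65787772e-01,
         3.73354659e-01],
       [ 0.00000000e+00,  0.00000000e+00,  0.00000000e+00,
         1.00000000e+00]])}
```

View pics/w0.png

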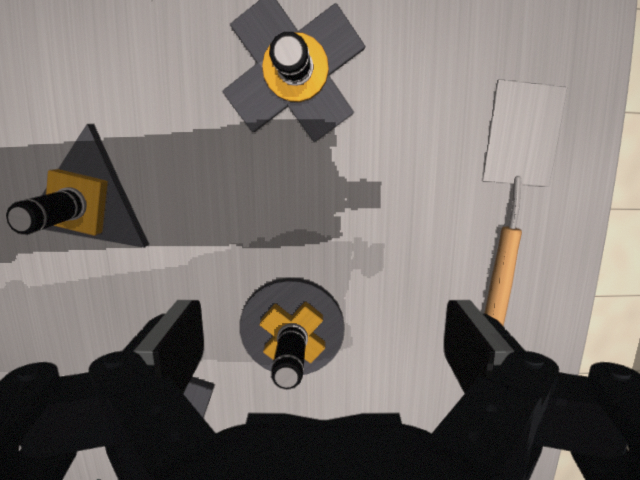

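{"method": "apply_moves", "body": {
  "series": [
    {"gripper":1,"travel":[-0.04,0.04,0.02],"yaw":0},
    {"gripper":1,"travel":[-0.08,0.07,0.05],"yaw":0},
    {"gripper":1,"travel":[-0.115,0.1,0.08],"yaw":0},
    {"gripper":1,"travel":[-0.115,0.1,0.105],"yaw":0},
    {"gripper":1,"travel":[-0.115,0.1,0.105],"yaw":0},
    {"gripper":1,"travel":[-0.115,0.1,0.105],"yaw":0}
  ]
}}

```text
t: 0.65
tcp_pos: [0.5594, 0.1031, 0.3056]
tool_rot: [0.706, 0.708, 0.003, 0.001]
force: [0.9, -0.1, 0.0]
width: 0.0855
```

Run:
```python
from h import *
T=calibration("wrist")["pose"];p,d=read_camera("wrist"); np.savez("w1.npz",p=p,d=d,T=T); cv2.imwrite("pics/w1.png",p[:,:,::-1]);s=state();print(s["tcp_pos"],s["dq"].round(3))
```

```text
[0.5599115  0.10148124 0.30332231] [ 0.026  0.049  0.027  0.025  0.005 -0.027  0.017]
```

{"method": "apply_moves", "body": {
  "series": [
    {"gripper":1,"travel":[0,-0.04,0],"yaw":0},
    {"gripper":1,"travel":[0,-0.08,0],"yaw":0},
    {"gripper":1,"travel":[0,-0.12,0],"yaw":0},
    {"gripper":1,"travel":[0,-0.16,0],"yaw":0},
    {"gripper":1,"travel":[0,-0.2,0],"yaw":0},
    {"gripper":1,"travel":[0,-0.23,0],"yaw":0},
    {"gripper":1,"travel":[0,-0.23,0],"yaw":0},
    {"gripper":1,"travel":[0,-0.23,0],"yaw":0}
  ]
}}

```text
t: 1.37
tcp_pos: [0.5594, -0.1329, 0.2998]
tool_rot: [0.709, 0.705, -0.001, -0.0]
force: [-0.9, 1.1, 0.2]
width: 0.0853
```

```bash
cat >> h.py <<'E'
from scipy.optimize import least_squares
def shape(n):
    a=lambda k:np.arange(k)*2*np.pi/k
    if n=="round": t=a(90); return .052*np.c_[np.cos(t),np.sin(t)]
    if n=="triangle": t=a(3); return .070*np.c_[np.cos(t),np.sin(t)]
    if n=="square": h=.046; return h*np.array([[1,1],[-1,1],[-1,-1],[1,-1]])
    if n=="rest": return np.array([[.033,.06],[-.033,.06],[-.033,-.06],[.033,-.06]])
    L,w=.060,.0215
    return np.array([[L,w],[w,w],[w,L],[-w,L],[-w,w],[-L,w],[-L,-w],[-w,-w],[-w,-L],[w,-L],[w,-w],[L,-w]])
def sdf(P,n):
    V=shape(n);V2=np.roll(V,-1,0);e=V2-V
    t=np.clip(((P[:,None]-V)*e).sum(2)/(e*e).sum(1),0,1)
    D=np.linalg.norm(P[:,None]-V-t[...,None]*e,axis=2).min(1)
    c=((V[:,1]>P[:,1:2])!=(V2[:,1]>P[:,1:2]))
    with np.errstate(all="ignore"): x=V[:,0]+(P[:,1:2]-V[:,1])*e[:,0]/e[:,1]
    ins=(c&(P[:,:1]<x)).sum(1)%2==1
    return np.where(ins,-D,D)
def fitblock(W,p,d,n,g):
    hsv=cv2.cvtColor(p,cv2.COLOR_RGB2HSV)
    near=(d>0)&(np.hypot(W[...,0]-g[0],W[...,1]-g[1])<.085)
    top=near&(abs(W[...,2]-.012)<.004)&(hsv[...,1]<90)&(hsv[...,2]<110); tab=near&(abs(W[...,2])<.004)
    A=W[top][:,:2];B=W[tab][:,:2]
    r=np.random.default_rng(0);A=A[r.permutation(len(A))[:2000]];B=B[r.permutation(len(B))[:2000]]
    best=None
    for th in np.arange(0,6.28,.26) if n in("rest","triangle","square","cross") else [0]:
        def R(q,pts):
            c,s=np.cos(q[2]),np.sin(q[2]);return (pts-q[:2])@np.array([[c,-s],[s,c]])
        f=lambda q:np.r_[np.maximum(0,sdf(R(q,A),n)),np.maximum(0,-sdf(R(q,B),n))]*1e3
        o=least_squares(f,[*g,th],loss="soft_l1",x_scale=[.01,.01,.1],max_nfev=15)
        if best is None or o.cost<best.cost: best=o
    return best.x.round(4),round(best.cost/len(best.fun),3),len(A),len(B)
G={"round":(.645,-.127),"cross":(.65,.113),"triangle":(.46,0.),"square":(.505,-.22),"rest":(.50,.235)}
def wcloud(f):
    p,d,T=f["p"],f["d"],f["T"];c=calibration("wrist");K=c["intrinsics"]
    v,u=np.mgrid[0:480,0:640]
    q=cv2.undistortPoints(np.dstack([u,v]).reshape(-1,1,2).astype(float),K,c["dist"]).reshape(480,640,2)
    return np.dstack([q[...,0]*d,q[...,1]*d,d])@T[:3,:3].T+T[:3,3]
def handles(W,d):
    for k,g in G.items():
        m=(d>0)&(np.hypot(W[...,0]-g[0],W[...,1]-g[1])<.055)&(W[...,2]>.085)&(W[...,2]<.1)
        q=W[m]
        if len(q)>30: (c,r)=cv2.minEnclosingCircle(q[:,:2].astype(np.float32)); print("  handle on",k,len(q),"mean",q.mean(0).round(4),"circ",np.round(c,4),round(r,4))
E
python3 - <<'E'
from h import *
T=calibration("wrist")["pose"];p,d=read_camera("wrist"); np.savez("w2.npz",p=p,d=d,T=T); cv2.imwrite("pics/w2.png",p[:,:,::-1]);s=state();print(s["tcp_pos"],s["dq"].round(3))
for n in ["scene0","side0","w0","w1","w2"]:
    f=np.load(n+".npz");W=wcloud(f) if n[0]=="w" else cloud(n[:-1],f["p"],f["d"])
    t=abs(W[...,2])<.006;print(n,"table",np.median(W[...,2][t]).round(4))
    for k,g in G.items():
        try: print("  ",k,*fitblock(W,f["p"],f["d"],k,g))
        except Exception as e: print(k,repr(e)[:80])
    handles(W,f["d"])
E
python3 -c "
import cv2,numpy as np;cv2.imwrite('pics/w12.png',cv2.resize(np.hstack([cv2.imread('pics/w%d.png'%i) for i in(1,2)]),(800,300),interpolation=3))"
```

```text
[ 0.55963796 -0.1310251   0.29984811] [-0.028 -0.008 -0.026  0.001 -0.004  0.004 -0.005]
scene0 table -0.0005
   round [ 0.6421 -0.1236 -0.3711] 0.018 919 2000
   cross [0.6487 0.1178 5.3389] 0.024 1062 2000
   triangle [0.4524 0.007  5.5786] 0.032 435 1768
   square [ 0.4991 -0.2187  1.2066] 0.032 780 1770
   rest [0.4987 0.24   4.0945] 0.022 950 1543
  handle on round 137 mean [ 0.6491 -0.123   0.0901] circ [ 0.6462 -0.1233] 0.014
  handle on cross 124 mean [0.656  0.1156 0.0899] circ [0.6543 0.1169] 0.0135
  handle on triangle 82 mean [0.4541 0.0056 0.0899] circ [0.4496 0.006 ] 0.0151
  handle on square 95 mean [ 0.5018 -0.216   0.0903] circ [ 0.4983 -0.2178] 0.0144
side0 table -0.0004
   round [ 0.6418 -0.1247  0.1491] 0.014 709 1718
   cross [0.6467 0.1167 5.3416] 0.03 493 1096
   triangle [0.4507 0.0052 3.4907] 0.027 395 1749
   square [ 0.4982 -0.2215  1.2088] 0.005 948 2000
   rest [0.497  0.2389 0.9564] 0.034 604 1060
  handle on round 93 mean [ 0.6417 -0.1266  0.091 ] circ [ 0.6423 -0.1255] 0.0134
  handle on cross 58 mean [0.6485 0.1126 0.0913] circ [0.6502 0.1149] 0.0144

[... 1099 characters left out ...]
iangle 467 mean [0.4502 0.007  0.0918] circ [0.4497 0.0059] 0.0129
w2 table 0.0001
   round [ 0.6432 -0.1245 -0.11  ] 0.0 2000 2000
   cross [0.6479 0.1167 0.629 ] 0.001 228 2000
   triangle [0.4525 0.0054 1.3915] 0.0 2000 2000
   square [ 0.4996 -0.2203  5.9204] 0.0 2000 2000
   rest [0.5   0.235 0.   ] nan 0 0
  handle on round 540 mean [ 0.6438 -0.1226  0.0919] circ [ 0.6445 -0.1233] 0.0131
  handle on triangle 683 mean [0.4499 0.0048 0.0918] circ [0.449  0.0053] 0.0132
  handle on square 498 mean [ 0.4972 -0.2153  0.0917] circ [ 0.4967 -0.2167] 0.0131h.py:46: RuntimeWarning: invalid value encountered in scalar divide
  return best.x.round(4),round(best.cost/len(best.fun),3),len(A),len(B)
```

View pics/w12.png

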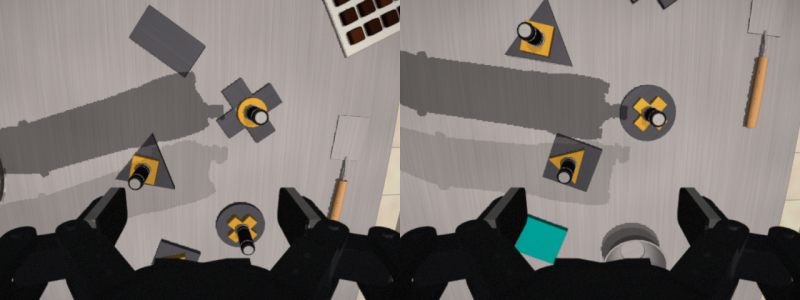

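The shape fits now agree across all five views to 1–2 mm, so the earlier disagreement was a bias in the crude extents. The pair of wrist views shows the rest at (167,40) left, triangle block with square stamp (140,165), round block with cross stamp (648,112) and square block with triangle stamp (570,165) on the right. The turquoise plate is at (541,240). First I move the square stamp to the rest.

{"method": "apply_moves", "body": {
  "series": [
    {"gripper":1,"travel":[-0.11,0.1355,-0.15],"yaw":0},
    {"gripper":1,"travel":[-0.11,0.1355,-0.15],"yaw":0},
    {"gripper":1,"travel":[-0.11,0.1355,-0.15],"yaw":0},
    {"gripper":1,"travel":[-0.11,0.1355,-0.15],"yaw":0},
    {"gripper":1,"travel":[-0.11,0.1355,-0.15],"yaw":0},
    {"gripper":1,"travel":[-0.11,0.1355,-0.15],"yaw":0},
    {"gripper":1,"travel":[-0.11,0.1355,-0.15],"yaw":0},
    {"gripper":1,"travel":[-0.11,0.1355,-0.15],"yaw":0},
    {"gripper":1,"travel":[-0.11,0.1355,-0.15],"yaw":0}
  ]
}}

```text
t: 2.17
tcp_pos: [0.4507, 0.0056, 0.1515]
tool_rot: [0.707, 0.707, 0.0, 0.0]
force: [0.6, -0.7, -0.3]
width: 0.0856
```

Run:
```python
from h import *
s=state();print(s["tcp_pos"].round(4),s["tool_rot"].round(3))
f=np.load("w2.npz");W=wcloud(f);p=f["p"];hsv=cv2.cvtColor(p,cv2.COLOR_RGB2HSV)
for n in ["w0","w1","w2"]:
    f=np.load(n+".npz");W=wcloud(f);hsv=cv2.cvtColor(f["p"],cv2.COLOR_RGB2HSV)
    for k,g in G.items():
        m=(np.hypot(W[...,0]-g[0],W[...,1]-g[1])<.06)&(abs(W[...,2]-.026)<.003)&(hsv[...,1]>120)
        q=(W[m][:,:2]*1000).astype(np.float32)
        if len(q)<100: continue
        if k=="square":
            t=cv2.minEnclosingTriangle(q.reshape(-1,1,2))[1].reshape(3,2);c=t.mean(0);print(n,"tri",c,np.degrees(np.arctan2(*(t-c).T[::-1])), np.linalg.norm(t-c,axis=1))
        else: print(n,"on",k,cv2.minAreaRect(q))
```

```text
[0.4507 0.0056 0.1515] [0.707 0.707 0.    0.   ]
w0 on round ((644.451416015625, -122.73746490478516), (59.751373291015625, 59.07102584838867), 3.7577943801879883)
w0 on cross ((651.9771728515625, 114.46912384033203), (53.003421783447266, 50.57988357543945), 24.576961517333984)
w0 on triangle ((449.59271240234375, 5.280361175537109), (50.715633392333984, 50.9350471496582), 76.04100799560547)
w1 on round ((644.6639404296875, -122.14723205566406), (59.774112701416016, 58.15480041503906), 8.632434844970703)
w1 on cross ((648.6571044921875, 117.65986633300781), (52.64849853515625, 46.187992095947266), 59.69780731201172)
w1 on triangle ((449.3064270019531, 6.022348403930664), (50.306663513183594, 49.52608108520508), 75.91914367675781)
w2 on round ((644.3494262695312, -123.38632202148438), (58.612892150878906, 59.31181335449219), 5.640512466430664)
w2 on triangle ((449.1575622558594, 4.997509002685547), (51.07054138183594, 50.26211166381836), 75.24627685546875)
w2 tri [ 496.26328 -216.8313 ] [164.07507  43.5852  -75.7311 ] [40.80579 40.45    40.32787]
```

{"method": "apply_moves", "body": {
  "series": [
    {"gripper":1,"travel":[0,0,-0.035],"yaw":0},
    {"gripper":1,"travel":[0,0,-0.07],"yaw":0},
    {"gripper":1,"travel":[0,0,-0.1],"yaw":0},
    {"gripper":1,"travel":[0,0,-0.106],"yaw":0},
    {"gripper":1,"travel":[0,0,-0.106],"yaw":0},
    {"gripper":0,"travel":[0,0,-0.106],"yaw":0},
    {"gripper":0,"travel":[0,0,-0.106],"yaw":0},
    {"gripper":0,"travel":[0,0,-0.106],"yaw":0},
    {"gripper":0,"travel":[0,0,-0.106],"yaw":0},
    {"gripper":0,"travel":[0,0,-0.106],"yaw":0},
    {"gripper":0,"travel":[0,0,-0.106],"yaw":0},
    {"gripper":0,"travel":[0,0,-0.106],"yaw":0}
  ],
  "newtons": 40
}}

```text
t: 3.17
tcp_pos: [0.4503, 0.0056, 0.046]
tool_rot: [0.707, 0.707, 0.0, 0.0]
force: [-3.9, 0.8, 14.3]
width: 0.0241
```

{"method": "apply_moves", "body": {
  "series": [
    {"gripper":0,"travel":[0,0,0.02],"yaw":0},
    {"gripper":0,"travel":[0,0,0.05],"yaw":0},
    {"gripper":0,"travel":[0.003,0.015,0.07],"yaw":0},
    {"gripper":0,"travel":[0.009,0.045,0.07],"yaw":0},
    {"gripper":0,"travel":[0.017,0.08,0.07],"yaw":0},
    {"gripper":0,"travel":[0.025,0.115,0.07],"yaw":0},
    {"gripper":0,"travel":[0.032,0.15,0.07],"yaw":0},
    {"gripper":0,"travel":[0.039,0.185,0.07],"yaw":0},
    {"gripper":0,"travel":[0.045,0.215,0.07],"yaw":0},
    {"gripper":0,"travel":[0.049,0.233,0.07],"yaw":0},
    {"gripper":0,"travel":[0.049,0.233,0.07],"yaw":0},
    {"gripper":0,"travel":[0.049,0.233,0.07],"yaw":0}
  ]
}}

```text
t: 4.17
tcp_pos: [0.4986, 0.2394, 0.115]
tool_rot: [0.706, 0.708, -0.0, -0.0]
force: [0.3, 0.0, -3.0]
width: 0.0237
```

Run:
```python
from h import *
s=state();print(s["tcp_pos"].round(4),s["force"].round(2),s["width"])
p,d=read_camera("side");W=cloud("side",p,d);hsv=cv2.cvtColor(p,cv2.COLOR_RGB2HSV)
cv2.imwrite("pics/s1.png",cv2.resize(p[80:330,180:460,::-1],(800,714))[:600])
m=(np.hypot(W[...,0]-.499,W[...,1]-.239)<.06)&(hsv[...,1]>120)&(W[...,2]>.04)
q=W[m];print(len(q),q.min(0).round(4),q.max(0).round(4),q.mean(0).round(4))
```

```text
[0.4986 0.2394 0.115 ] [ 0.31  0.04 -3.01] 0.023661263066599908
18 [0.475  0.21   0.0874] [0.5196 0.2588 0.0977] [0.4974 0.2383 0.0934]
```

View pics/s1.png

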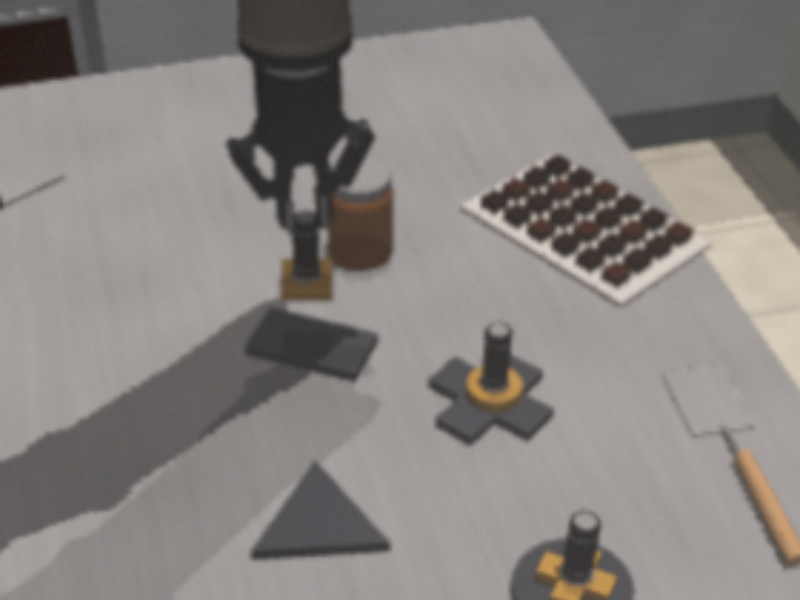

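The square stamp hangs straight above the rest (crop px 305,280). The triangle block is free (320,525). Lowering.

{"method": "apply_moves", "body": {
  "series": [
    {"gripper":0,"travel":[0,0,-0.03],"yaw":0},
    {"gripper":0,"travel":[0,0,-0.055],"yaw":0},
    {"gripper":0,"travel":[0,0,-0.065],"yaw":0},
    {"gripper":0,"travel":[0,0,-0.0695],"yaw":0},
    {"gripper":0,"travel":[0,0,-0.0695],"yaw":0},
    {"gripper":0,"travel":[0,0,-0.0695],"yaw":0},
    {"gripper":1,"travel":[0,0,-0.0695],"yaw":0},
    {"gripper":1,"travel":[0,0,-0.0695],"yaw":0},
    {"gripper":1,"travel":[0,0,-0.0695],"yaw":0},
    {"gripper":1,"travel":[0,0,-0.0695],"yaw":0},
    {"gripper":1,"travel":[0,0,-0.0695],"yaw":0},
    {"gripper":1,"travel":[0,0,-0.0695],"yaw":0}
  ]
}}

```text
t: 5.22
tcp_pos: [0.499, 0.2385, 0.0457]
tool_rot: [0.707, 0.707, 0.0, -0.0]
force: [-0.4, -0.4, 0.5]
width: 0.0853
```

{"method": "apply_moves", "body": {
  "series": [
    {"gripper":1,"travel":[0,0,0.035],"yaw":0},
    {"gripper":1,"travel":[0,0,0.07],"yaw":0},
    {"gripper":1,"travel":[0,0,0.105],"yaw":0},
    {"gripper":1,"travel":[0,-0.04,0.105],"yaw":0},
    {"gripper":1,"travel":[0,-0.08,0.105],"yaw":0},
    {"gripper":1,"travel":[0,-0.12,0.105],"yaw":0},
    {"gripper":1,"travel":[0,-0.16,0.105],"yaw":0},
    {"gripper":1,"travel":[0,-0.2,0.105],"yaw":0},
    {"gripper":1,"travel":[0,-0.24,0.105],"yaw":0},
    {"gripper":1,"travel":[0,-0.28,0.105],"yaw":0},
    {"gripper":1,"travel":[-0.001,-0.32,0.105],"yaw":0},
    {"gripper":1,"travel":[-0.0025,-0.36,0.105],"yaw":0}
  ]
}}

```text
t: 6.22
tcp_pos: [0.4961, -0.1234, 0.1508]
tool_rot: [0.707, 0.707, 0.0, 0.0]
force: [1.7, 0.4, -0.4]
width: 0.0854
```

{"method": "apply_moves", "body": {
  "series": [
    {"gripper":1,"travel":[0,-0.04,0],"yaw":0},
    {"gripper":1,"travel":[0,-0.08,0],"yaw":0},
    {"gripper":1,"travel":[0,-0.0955,0],"yaw":0},
    {"gripper":1,"travel":[0,-0.0955,0],"yaw":0},
    {"gripper":1,"travel":[0,-0.0955,0],"yaw":0},
    {"gripper":1,"travel":[0,-0.0955,0],"yaw":0},
    {"gripper":1,"travel":[0,-0.0955,0],"yaw":0}
  ]
}}

```text
t: 6.8
tcp_pos: [0.4966, -0.2157, 0.1506]
tool_rot: [0.707, 0.708, 0.0, -0.0]
force: [-0.2, 0.3, 0.0]
width: 0.0855
```

{"method": "apply_moves", "body": {
  "series": [
    {"gripper":1,"travel":[0,0,-0.035],"yaw":0},
    {"gripper":1,"travel":[0,0,-0.07],"yaw":0},
    {"gripper":1,"travel":[0,0,-0.1],"yaw":0},
    {"gripper":1,"travel":[0,0,-0.105],"yaw":0},
    {"gripper":1,"travel":[0,0,-0.105],"yaw":0},
    {"gripper":0,"travel":[0,0,-0.105],"yaw":0},
    {"gripper":0,"travel":[0,0,-0.105],"yaw":0},
    {"gripper":0,"travel":[0,0,-0.105],"yaw":0},
    {"gripper":0,"travel":[0,0,-0.105],"yaw":0},
    {"gripper":0,"travel":[0,0,-0.105],"yaw":0},
    {"gripper":0,"travel":[0,0,-0.105],"yaw":0},
    {"gripper":0,"travel":[0,0,-0.105],"yaw":0}
  ]
}}

```text
t: 7.8
tcp_pos: [0.497, -0.2172, 0.0467]
tool_rot: [0.707, 0.707, 0.0, 0.0]
force: [-2.6, 1.0, 11.7]
width: 0.0241
```

{"method": "apply_moves", "body": {
  "series": [
    {"gripper":0,"travel":[0,0,0.02],"yaw":0},
    {"gripper":0,"travel":[0,0,0.05],"yaw":0},
    {"gripper":0,"travel":[-0.003,0.015,0.07],"yaw":0.06},
    {"gripper":0,"travel":[-0.009,0.045,0.07],"yaw":0.15},
    {"gripper":0,"travel":[-0.016,0.08,0.07],"yaw":0.25},
    {"gripper":0,"travel":[-0.023,0.115,0.07],"yaw":0.35},
    {"gripper":0,"travel":[-0.03,0.15,0.07],"yaw":0.45},
    {"gripper":0,"travel":[-0.037,0.185,0.07],"yaw":0.54},
    {"gripper":0,"travel":[-0.042,0.21,0.07],"yaw":0.6},
    {"gripper":0,"travel":[-0.044,0.2225,0.07],"yaw":0.625},
    {"gripper":0,"travel":[-0.044,0.2225,0.07],"yaw":0.625},
    {"gripper":0,"travel":[-0.044,0.2225,0.07],"yaw":0.625}
  ]
}}

```text
t: 8.8
tcp_pos: [0.4525, 0.0056, 0.1158]
tool_rot: [0.455, 0.89, 0.0, 0.0]
force: [0.4, -1.0, -2.4]
width: 0.0238
```

Run:
```python
from h import *
s=state();print(s["tcp_pos"].round(4),s["force"].round(2),s["width"])
T=calibration("wrist")["pose"];p,d=read_camera("wrist");W=wcloud(dict(p=p,d=d,T=T));hsv=cv2.cvtColor(p,cv2.COLOR_RGB2HSV)
m=(np.hypot(W[...,0]-.4526,W[...,1]-.0055)<.06)&(hsv[...,1]>120)&(W[...,2]>.06);q=W[m];print(len(q),q.min(0),q.max(0))
cv2.imwrite("pics/w3.png",p[:,:,::-1])
```

```text
[0.4525 0.0056 0.1158] [ 0.42 -0.95 -2.43] 0.023801839071928666
4548 [ 0.39878521 -0.0258744   0.08078755] [0.49352144 0.04941234 0.25018691]
```

View pics/w3.png

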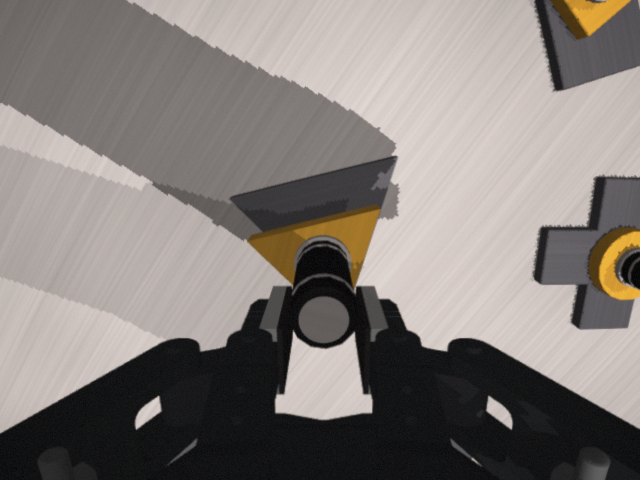

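The triangle die (310,240) hangs straight over its block, with edges parallel to the block's. Lower, release, then go up.

{"method": "apply_moves", "body": {
  "series": [
    {"gripper":0,"travel":[0,0,-0.03],"yaw":0},
    {"gripper":0,"travel":[0,0,-0.055],"yaw":0},
    {"gripper":0,"travel":[0,0,-0.065],"yaw":0},
    {"gripper":0,"travel":[0,0,-0.0695],"yaw":0},
    {"gripper":0,"travel":[0,0,-0.0695],"yaw":0},
    {"gripper":0,"travel":[0,0,-0.0695],"yaw":0},
    {"gripper":1,"travel":[0,0,-0.0695],"yaw":0},
    {"gripper":1,"travel":[0,0,-0.0695],"yaw":0},
    {"gripper":1,"travel":[0,0,-0.0695],"yaw":0},
    {"gripper":1,"travel":[0,0,-0.0695],"yaw":0},
    {"gripper":1,"travel":[0,0,-0.0695],"yaw":0},
    {"gripper":1,"travel":[0,0,-0.0695],"yaw":0}
  ]
}}

```text
t: 9.85
tcp_pos: [0.4525, 0.0055, 0.0462]
tool_rot: [0.455, 0.89, 0.0, 0.0]
force: [0.2, -0.8, 0.5]
width: 0.0854
```

{"method": "apply_moves", "body": {
  "series": [
    {"gripper":1,"travel":[0,0,0.035],"yaw":0},
    {"gripper":1,"travel":[0,0,0.07],"yaw":0},
    {"gripper":1,"travel":[0,0,0.105],"yaw":0},
    {"gripper":1,"travel":[0.007,0.035,0.105],"yaw":-0.11},
    {"gripper":1,"travel":[0.014,0.07,0.105],"yaw":-0.22},
    {"gripper":1,"travel":[0.022,0.11,0.105],"yaw":-0.33},
    {"gripper":1,"travel":[0.03,0.15,0.105],"yaw":-0.44},
    {"gripper":1,"travel":[0.038,0.19,0.105],"yaw":-0.55},
    {"gripper":1,"travel":[0.0465,0.233,0.105],"yaw":-0.625},
    {"gripper":1,"travel":[0.0465,0.233,0.105],"yaw":-0.625},
    {"gripper":1,"travel":[0.0465,0.233,0.105],"yaw":-0.625},
    {"gripper":1,"travel":[0.0465,0.233,0.105],"yaw":-0.625}
  ]
}}

```text
t: 10.85
tcp_pos: [0.4986, 0.2395, 0.1507]
tool_rot: [0.706, 0.708, -0.0, -0.0]
force: [-0.3, -1.2, 0.9]
width: 0.0858
```

```bash
cat >> h.py <<'E'
def look(n):
    s=state();print(s["t"],s["tcp_pos"].round(4),s["force"].round(2),s["width"].round(4))
    T=calibration("wrist")["pose"];p,d=read_camera("wrist");np.savez(n+".npz",p=p,d=d,T=T);cv2.imwrite(f"pics/{n}.png",p[:,:,::-1])
    handles(wcloud(dict(p=p,d=d,T=T)),d)
E
python3 -c "
from h import *
look('w4')"
```

```text
Traceback (most recent call last):
  File "h.py", line 59, in look
    s=state();print(s["t"],s["tcp_pos"].round(4),s["force"].round(2),s["width"].round(4))
                                                                     ^^^^^^^^^^^^^^^^
AttributeError: 'float' object has no attribute 'round'
```

{"method": "apply_moves", "body": {
  "series": [
    {"gripper":1,"travel":[0,0,-0.035],"yaw":0},
    {"gripper":1,"travel":[0,0,-0.07],"yaw":0},
    {"gripper":1,"travel":[0,0,-0.1],"yaw":0},
    {"gripper":1,"travel":[0,0,-0.105],"yaw":0},
    {"gripper":1,"travel":[0,0,-0.105],"yaw":0},
    {"gripper":0,"travel":[0,0,-0.105],"yaw":0},
    {"gripper":0,"travel":[0,0,-0.105],"yaw":0},
    {"gripper":0,"travel":[0,0,-0.105],"yaw":0},
    {"gripper":0,"travel":[0,0,-0.105],"yaw":0},
    {"gripper":0,"travel":[0,0,-0.105],"yaw":0},
    {"gripper":0,"travel":[0,0,-0.105],"yaw":0},
    {"gripper":0,"travel":[0,0,-0.105],"yaw":0}
  ]
}}

```text
t: 11.85
tcp_pos: [0.4993, 0.2389, 0.0471]
tool_rot: [0.707, 0.707, 0.001, 0.0]
force: [-2.7, -1.7, 10.8]
width: 0.0239
```

{"method": "apply_moves", "body": {
  "series": [
    {"gripper":0,"travel":[0,0,0.02],"yaw":0},
    {"gripper":0,"travel":[0,0,0.05],"yaw":0},
    {"gripper":0,"travel":[0,0,0.085],"yaw":0},
    {"gripper":0,"travel":[0.01,-0.02,0.105],"yaw":0},
    {"gripper":0,"travel":[0.025,-0.05,0.105],"yaw":0},
    {"gripper":0,"travel":[0.038,-0.085,0.105],"yaw":0},
    {"gripper":0,"travel":[0.05,-0.12,0.105],"yaw":0},
    {"gripper":0,"travel":[0.055,-0.155,0.105],"yaw":0},
    {"gripper":0,"travel":[0.055,-0.19,0.105],"yaw":-0.03},
    {"gripper":0,"travel":[0.055,-0.225,0.105],"yaw":-0.05},
    {"gripper":0,"travel":[0.055,-0.26,0.105],"yaw":-0.08},
    {"gripper":0,"travel":[0.052,-0.29,0.105],"yaw":-0.11}
  ]
}}

```text
t: 12.85
tcp_pos: [0.5508, -0.0541, 0.1514]
tool_rot: [0.746, 0.666, 0.0, 0.0]
force: [-0.6, 0.0, -1.9]
width: 0.0236
```

{"method": "apply_moves", "body": {
  "series": [
    {"gripper":0,"travel":[-0.01,-0.035,0],"yaw":0},
    {"gripper":0,"travel":[-0.022,-0.07,0],"yaw":0},
    {"gripper":0,"travel":[-0.034,-0.105,0],"yaw":0},
    {"gripper":0,"travel":[-0.044,-0.135,0],"yaw":0},
    {"gripper":0,"travel":[-0.051,-0.16,0],"yaw":0},
    {"gripper":0,"travel":[-0.0515,-0.169,-0.015],"yaw":0},
    {"gripper":0,"travel":[-0.0515,-0.169,-0.035],"yaw":0},
    {"gripper":0,"travel":[-0.0515,-0.169,-0.035],"yaw":0},
    {"gripper":0,"travel":[-0.0515,-0.169,-0.035],"yaw":0}
  ]
}}

```text
t: 13.6
tcp_pos: [0.4988, -0.2201, 0.1158]
tool_rot: [0.745, 0.667, -0.0, -0.001]
force: [-1.1, 0.6, -2.1]
width: 0.0238
```

```bash
sed -i 's/s\["width"\].round(4)/round(s["width"],4)/' h.py; python3 -c "
from h import *
look('w4')"
```

```text
13.6 [ 0.4988 -0.2201  0.1158] [-1.1   0.65 -2.07] 0.0238
  handle on round 2367 mean [ 0.6419 -0.1237  0.0914] circ [ 0.6439 -0.1237] 0.0135
  handle on square 5126 mean [ 0.497  -0.2107  0.0954] circ [ 0.4956 -0.2212] 0.0345
```

View pics/w4.png

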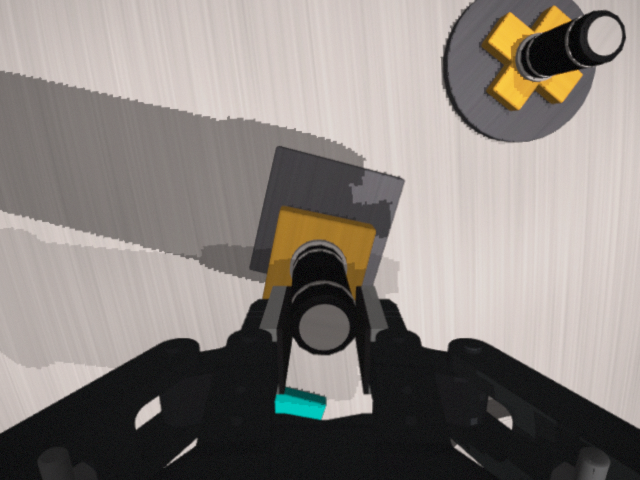

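{"method": "apply_moves", "body": {
  "series": [
    {"gripper":0,"travel":[0,0,-0.03],"yaw":0},
    {"gripper":0,"travel":[0,0,-0.055],"yaw":0},
    {"gripper":0,"travel":[0,0,-0.065],"yaw":0},
    {"gripper":0,"travel":[0,0,-0.0695],"yaw":0},
    {"gripper":0,"travel":[0,0,-0.0695],"yaw":0},
    {"gripper":0,"travel":[0,0,-0.0695],"yaw":0},
    {"gripper":1,"travel":[0,0,-0.0695],"yaw":0},
    {"gripper":1,"travel":[0,0,-0.0695],"yaw":0},
    {"gripper":1,"travel":[0,0,-0.0695],"yaw":0},
    {"gripper":1,"travel":[0,0,-0.0695],"yaw":0},
    {"gripper":1,"travel":[0,0,-0.0695],"yaw":0},
    {"gripper":1,"travel":[0,0,-0.0695],"yaw":0}
  ]
}}

```text
t: 14.65
tcp_pos: [0.4995, -0.2205, 0.0467]
tool_rot: [0.745, 0.667, 0.0, 0.0]
force: [-0.5, -0.3, 0.5]
width: 0.0855
```

{"method": "apply_moves", "body": {
  "series": [
    {"gripper":1,"travel":[0,0,0.035],"yaw":0},
    {"gripper":1,"travel":[0,0,0.07],"yaw":0},
    {"gripper":1,"travel":[0,0,0.105],"yaw":0},
    {"gripper":1,"travel":[0.015,0.033,0.105],"yaw":0.05},
    {"gripper":1,"travel":[0.03,0.066,0.105],"yaw":0.11},
    {"gripper":1,"travel":[0.045,0.1,0.105],"yaw":0.11},
    {"gripper":1,"travel":[0.06,0.133,0.105],"yaw":0.11},
    {"gripper":1,"travel":[0.075,0.166,0.105],"yaw":0.11},
    {"gripper":1,"travel":[0.09,0.2,0.105],"yaw":0.11},
    {"gripper":1,"travel":[0.105,0.233,0.105],"yaw":0.11},
    {"gripper":1,"travel":[0.12,0.266,0.105],"yaw":0.11},
    {"gripper":1,"travel":[0.135,0.3,0.105],"yaw":0.11}
  ]
}}

```text
t: 15.65
tcp_pos: [0.6349, 0.081, 0.1516]
tool_rot: [0.707, 0.707, -0.0, -0.0]
force: [0.7, -0.2, 0.8]
width: 0.0855
```

{"method": "apply_moves", "body": {
  "series": [
    {"gripper":1,"travel":[0.0165,0.036,0],"yaw":0},
    {"gripper":1,"travel":[0.0165,0.036,0],"yaw":0},
    {"gripper":1,"travel":[0.0165,0.036,0],"yaw":0},
    {"gripper":1,"travel":[0.0165,0.036,0],"yaw":0},
    {"gripper":1,"travel":[0.0165,0.036,0],"yaw":0}
  ]
}}

```text
t: 16.07
tcp_pos: [0.6508, 0.1141, 0.1515]
tool_rot: [0.708, 0.707, -0.0, 0.0]
force: [0.7, -0.6, 0.9]
width: 0.0855
```

```bash
python3 -c "
from h import *
look('w5')"
```

```text
16.0667 [0.6508 0.1141 0.1515] [ 0.7  -0.56  0.88] 0.0855
  handle on cross 1364 mean [0.6514 0.1175 0.0919] circ [0.6514 0.1165] 0.0131
```

{"method": "apply_moves", "body": {
  "series": [
    {"gripper":1,"travel":[0,0,-0.035],"yaw":0},
    {"gripper":1,"travel":[0,0,-0.07],"yaw":0},
    {"gripper":1,"travel":[0,0,-0.1],"yaw":0},
    {"gripper":1,"travel":[0,0,-0.106],"yaw":0},
    {"gripper":1,"travel":[0,0,-0.106],"yaw":0},
    {"gripper":0,"travel":[0,0,-0.106],"yaw":0},
    {"gripper":0,"travel":[0,0,-0.106],"yaw":0},
    {"gripper":0,"travel":[0,0,-0.106],"yaw":0},
    {"gripper":0,"travel":[0,0,-0.106],"yaw":0},
    {"gripper":0,"travel":[0,0,-0.106],"yaw":0},
    {"gripper":0,"travel":[0,0,-0.106],"yaw":0},
    {"gripper":0,"travel":[0,0,-0.106],"yaw":0}
  ]
}}

```text
t: 17.12
tcp_pos: [0.6516, 0.1156, 0.0469]
tool_rot: [0.707, 0.707, 0.001, 0.0]
force: [-3.3, -0.4, 9.2]
width: 0.0239
```

{"method": "apply_moves", "body": {
  "series": [
    {"gripper":0,"travel":[0,0,0.02],"yaw":0},
    {"gripper":0,"travel":[0,0,0.05],"yaw":0},
    {"gripper":0,"travel":[-0.012,0.01,0.07],"yaw":0},
    {"gripper":0,"travel":[-0.035,0.028,0.07],"yaw":0},
    {"gripper":0,"travel":[-0.062,0.05,0.07],"yaw":0},
    {"gripper":0,"travel":[-0.09,0.072,0.07],"yaw":0},
    {"gripper":0,"travel":[-0.117,0.094,0.07],"yaw":0},
    {"gripper":0,"travel":[-0.14,0.112,0.07],"yaw":0},
    {"gripper":0,"travel":[-0.1525,0.123,0.07],"yaw":0},
    {"gripper":0,"travel":[-0.1525,0.123,0.07],"yaw":0},
    {"gripper":0,"travel":[-0.1525,0.123,0.07],"yaw":0},
    {"gripper":0,"travel":[-0.1525,0.123,0.07],"yaw":0}
  ]
}}

```text
t: 18.12
tcp_pos: [0.4989, 0.2381, 0.1158]
tool_rot: [0.707, 0.707, 0.0, 0.0]
force: [0.7, -0.8, -3.0]
width: 0.0237
```

{"method": "apply_moves", "body": {
  "series": [
    {"gripper":0,"travel":[0,0,-0.03],"yaw":0},
    {"gripper":0,"travel":[0,0,-0.055],"yaw":0},
    {"gripper":0,"travel":[0,0,-0.065],"yaw":0},
    {"gripper":0,"travel":[0,0,-0.0695],"yaw":0},
    {"gripper":0,"travel":[0,0,-0.0695],"yaw":0},
    {"gripper":0,"travel":[0,0,-0.0695],"yaw":0},
    {"gripper":1,"travel":[0,0,-0.0695],"yaw":0},
    {"gripper":1,"travel":[0,0,-0.0695],"yaw":0},
    {"gripper":1,"travel":[0,0,-0.0695],"yaw":0},
    {"gripper":1,"travel":[0,0,-0.0695],"yaw":0},
    {"gripper":1,"travel":[0,0,-0.0695],"yaw":0},
    {"gripper":1,"travel":[0,0,-0.0695],"yaw":0}
  ]
}}

```text
t: 19.12
tcp_pos: [0.4985, 0.2385, 0.0462]
tool_rot: [0.707, 0.707, 0.0, -0.0]
force: [-1.4, -0.1, 0.4]
width: 0.0852
```

{"method": "apply_moves", "body": {
  "series": [
    {"gripper":1,"travel":[0,0,0.035],"yaw":0},
    {"gripper":1,"travel":[0,0,0.07],"yaw":0},
    {"gripper":1,"travel":[0,0,0.105],"yaw":0},
    {"gripper":1,"travel":[0.014,-0.036,0.105],"yaw":0},
    {"gripper":1,"travel":[0.028,-0.072,0.105],"yaw":0},
    {"gripper":1,"travel":[0.042,-0.108,0.105],"yaw":0},
    {"gripper":1,"travel":[0.056,-0.144,0.105],"yaw":0},
    {"gripper":1,"travel":[0.07,-0.18,0.105],"yaw":0},
    {"gripper":1,"travel":[0.085,-0.216,0.105],"yaw":0},
    {"gripper":1,"travel":[0.1,-0.252,0.105],"yaw":0},
    {"gripper":1,"travel":[0.115,-0.288,0.105],"yaw":0},
    {"gripper":1,"travel":[0.13,-0.324,0.105],"yaw":0}
  ]
}}

```text
t: 20.12
tcp_pos: [0.6289, -0.0874, 0.1512]
tool_rot: [0.707, 0.707, 0.0, 0.0]
force: [1.7, 0.0, 0.3]
width: 0.0852
```

{"method": "apply_moves", "body": {
  "series": [
    {"gripper":1,"travel":[0.016,-0.038,0],"yaw":0},
    {"gripper":1,"travel":[0.016,-0.038,0],"yaw":0},
    {"gripper":1,"travel":[0.016,-0.038,0],"yaw":0},
    {"gripper":1,"travel":[0.016,-0.038,0],"yaw":0},
    {"gripper":1,"travel":[0.016,-0.038,0],"yaw":0}
  ]
}}

```text
t: 20.53
tcp_pos: [0.6443, -0.1221, 0.151]
tool_rot: [0.707, 0.708, 0.0, -0.0]
force: [1.2, 0.6, 0.5]
width: 0.0852
```

```bash
python3 -c "
from h import *
look('w6')"
```

```text
20.5333 [ 0.6443 -0.1221  0.151 ] [1.17 0.6  0.47] 0.0852
  handle on round 1367 mean [ 0.6448 -0.1218  0.0919] circ [ 0.6448 -0.1229] 0.0129
  handle on triangle 582 mean [0.4615 0.0037 0.0896] circ [0.456  0.0049] 0.0123
```

{"method": "apply_moves", "body": {
  "series": [
    {"gripper":1,"travel":[0,0,-0.035],"yaw":0},
    {"gripper":1,"travel":[0,0,-0.07],"yaw":0},
    {"gripper":1,"travel":[0,0,-0.1],"yaw":0},
    {"gripper":1,"travel":[0,0,-0.105],"yaw":0},
    {"gripper":1,"travel":[0,0,-0.105],"yaw":0},
    {"gripper":0,"travel":[0,0,-0.105],"yaw":0},
    {"gripper":0,"travel":[0,0,-0.105],"yaw":0},
    {"gripper":0,"travel":[0,0,-0.105],"yaw":0},
    {"gripper":0,"travel":[0,0,-0.105],"yaw":0},
    {"gripper":0,"travel":[0,0,-0.105],"yaw":0},
    {"gripper":0,"travel":[0,0,-0.105],"yaw":0},
    {"gripper":0,"travel":[0,0,-0.105],"yaw":0}
  ]
}}

```text
t: 21.58
tcp_pos: [0.645, -0.1236, 0.0473]
tool_rot: [0.707, 0.707, 0.0, 0.0]
force: [-3.2, -0.2, 9.9]
width: 0.0239
```

{"method": "apply_moves", "body": {
  "series": [
    {"gripper":0,"travel":[0,0,0.02],"yaw":0},
    {"gripper":0,"travel":[0,0,0.05],"yaw":0},
    {"gripper":0,"travel":[0,0.015,0.07],"yaw":0},
    {"gripper":0,"travel":[0,0.045,0.07],"yaw":-0.04},
    {"gripper":0,"travel":[0.001,0.08,0.07],"yaw":-0.08},
    {"gripper":0,"travel":[0.002,0.115,0.07],"yaw":-0.12},
    {"gripper":0,"travel":[0.003,0.15,0.07],"yaw":-0.17},
    {"gripper":0,"travel":[0.003,0.185,0.07],"yaw":-0.21},
    {"gripper":0,"travel":[0.004,0.22,0.07],"yaw":-0.25},
    {"gripper":0,"travel":[0.004,0.24,0.07],"yaw":-0.25},
    {"gripper":0,"travel":[0.004,0.24,0.07],"yaw":-0.25},
    {"gripper":0,"travel":[0.004,0.24,0.07],"yaw":-0.25}
  ]
}}

```text
t: 22.58
tcp_pos: [0.648, 0.1183, 0.116]
tool_rot: [0.789, 0.615, -0.0, -0.0]
force: [-0.8, -1.6, -3.0]
width: 0.0234
```

```bash
python3 -c "
from h import *
look('w7')"
```

```text
22.5833 [0.648  0.1183 0.116 ] [-0.76 -1.58 -3.  ] 0.0234
  handle on cross 4949 mean [0.6509 0.1288 0.0941] circ [0.6479 0.118 ] 0.0335
  handle on rest 423 mean [0.5087 0.2328 0.0887] circ [0.5042 0.2345] 0.0115
```

View pics/w7.png

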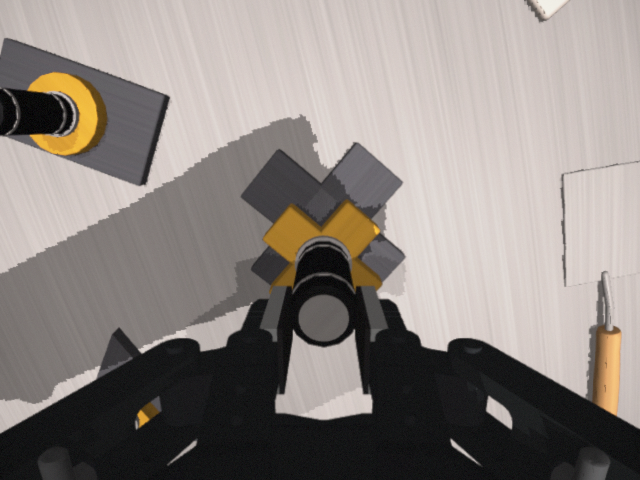

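The cross die is over its block with arms aligned (322,250). The round stamp stands on the rest (65,112).

{"method": "apply_moves", "body": {
  "series": [
    {"gripper":0,"travel":[0,0,-0.03],"yaw":0},
    {"gripper":0,"travel":[0,0,-0.055],"yaw":0},
    {"gripper":0,"travel":[0,0,-0.065],"yaw":0},
    {"gripper":0,"travel":[0,0,-0.0695],"yaw":0},
    {"gripper":0,"travel":[0,0,-0.0695],"yaw":0},
    {"gripper":0,"travel":[0,0,-0.0695],"yaw":0},
    {"gripper":1,"travel":[0,0,-0.0695],"yaw":0},
    {"gripper":1,"travel":[0,0,-0.0695],"yaw":0},
    {"gripper":1,"travel":[0,0,-0.0695],"yaw":0},
    {"gripper":1,"travel":[0,0,-0.0695],"yaw":0},
    {"gripper":1,"travel":[0,0,-0.0695],"yaw":0},
    {"gripper":1,"travel":[0,0,-0.0695],"yaw":0}
  ]
}}

```text
t: 23.63
tcp_pos: [0.6485, 0.1165, 0.0467]
tool_rot: [0.79, 0.613, 0.0, 0.0]
force: [0.7, -0.3, 0.4]
width: 0.0855
```

{"method": "apply_moves", "body": {
  "series": [
    {"gripper":1,"travel":[0,0,0.035],"yaw":0},
    {"gripper":1,"travel":[0,0,0.07],"yaw":0},
    {"gripper":1,"travel":[0,0,0.105],"yaw":0},
    {"gripper":1,"travel":[-0.025,0.02,0.105],"yaw":0.1},
    {"gripper":1,"travel":[-0.055,0.045,0.105],"yaw":0.2},
    {"gripper":1,"travel":[-0.085,0.07,0.105],"yaw":0.25},
    {"gripper":1,"travel":[-0.115,0.095,0.105],"yaw":0.25},
    {"gripper":1,"travel":[-0.1495,0.122,0.105],"yaw":0.25},
    {"gripper":1,"travel":[-0.1495,0.122,0.105],"yaw":0.25},
    {"gripper":1,"travel":[-0.1495,0.122,0.105],"yaw":0.25},
    {"gripper":1,"travel":[-0.1495,0.122,0.105],"yaw":0.25},
    {"gripper":1,"travel":[-0.1495,0.122,0.105],"yaw":0.25}
  ]
}}

```text
t: 24.63
tcp_pos: [0.4998, 0.2377, 0.1517]
tool_rot: [0.708, 0.707, 0.0, 0.0]
force: [0.5, 0.2, 0.3]
width: 0.0854
```

```bash
python3 -c "
from h import *
look('w8')"
```

```text
24.6333 [0.4998 0.2377 0.1517] [0.5  0.22 0.29] 0.0854
  handle on rest 1355 mean [0.4985 0.2386 0.0919] circ [0.4986 0.2375] 0.0129
```

{"method": "apply_moves", "body": {
  "series": [
    {"gripper":1,"travel":[0,0,-0.035],"yaw":0},
    {"gripper":1,"travel":[0,0,-0.07],"yaw":0},
    {"gripper":1,"travel":[0,0,-0.1],"yaw":0},
    {"gripper":1,"travel":[0,0,-0.106],"yaw":0},
    {"gripper":1,"travel":[0,0,-0.106],"yaw":0},
    {"gripper":0,"travel":[0,0,-0.106],"yaw":0},
    {"gripper":0,"travel":[0,0,-0.106],"yaw":0},
    {"gripper":0,"travel":[0,0,-0.106],"yaw":0},
    {"gripper":0,"travel":[0,0,-0.106],"yaw":0},
    {"gripper":0,"travel":[0,0,-0.106],"yaw":0},
    {"gripper":0,"travel":[0,0,-0.106],"yaw":0},
    {"gripper":0,"travel":[0,0,-0.106],"yaw":0}
  ]
}}

```text
t: 25.68
tcp_pos: [0.4993, 0.2389, 0.0467]
tool_rot: [0.707, 0.707, 0.001, 0.0]
force: [-2.9, -0.9, 10.0]
width: 0.0242
```

{"method": "apply_moves", "body": {
  "series": [
    {"gripper":0,"travel":[0,0,0.02],"yaw":0},
    {"gripper":0,"travel":[0,0,0.05],"yaw":0},
    {"gripper":0,"travel":[0.004,-0.01,0.08],"yaw":0},
    {"gripper":0,"travel":[0.012,-0.03,0.09],"yaw":0},
    {"gripper":0,"travel":[0.025,-0.062,0.09],"yaw":0},
    {"gripper":0,"travel":[0.038,-0.095,0.09],"yaw":0},
    {"gripper":0,"travel":[0.051,-0.128,0.09],"yaw":0},
    {"gripper":0,"travel":[0.064,-0.161,0.09],"yaw":0},
    {"gripper":0,"travel":[0.077,-0.194,0.09],"yaw":0},
    {"gripper":0,"travel":[0.09,-0.227,0.09],"yaw":0},
    {"gripper":0,"travel":[0.103,-0.26,0.09],"yaw":0},
    {"gripper":0,"travel":[0.117,-0.293,0.09],"yaw":0}
  ]
}}

```text
t: 26.68
tcp_pos: [0.616, -0.0562, 0.1358]
tool_rot: [0.707, 0.707, -0.0, -0.0]
force: [0.5, 1.0, -3.8]
width: 0.0237
```

{"method": "apply_moves", "body": {
  "series": [
    {"gripper":0,"travel":[0.013,-0.033,0],"yaw":0},
    {"gripper":0,"travel":[0.023,-0.058,0],"yaw":0},
    {"gripper":0,"travel":[0.0275,-0.07,-0.01],"yaw":0},
    {"gripper":0,"travel":[0.0275,-0.07,-0.02],"yaw":0},
    {"gripper":0,"travel":[0.0275,-0.07,-0.02],"yaw":0},
    {"gripper":0,"travel":[0.0275,-0.07,-0.02],"yaw":0}
  ]
}}

```text
t: 27.18
tcp_pos: [0.6426, -0.1231, 0.1148]
tool_rot: [0.707, 0.707, -0.0, -0.001]
force: [-0.6, 0.0, -3.3]
width: 0.0235
```

```bash
python3 -c "
from h import *
look('w9')"
```

```text
27.1833 [ 0.6426 -0.1231  0.1148] [-0.64  0.02 -3.33] 0.0235
  handle on round 4614 mean [ 0.6416 -0.1145  0.0942] circ [ 0.6418 -0.1241] 0.027
```

Lower, release, then retreat up to a viewing pose.

{"method": "apply_moves", "body": {
  "series": [
    {"gripper":0,"travel":[0,0,-0.03],"yaw":0},
    {"gripper":0,"travel":[0,0,-0.055],"yaw":0},
    {"gripper":0,"travel":[0,0,-0.065],"yaw":0},
    {"gripper":0,"travel":[0,0,-0.0695],"yaw":0},
    {"gripper":0,"travel":[0,0,-0.0695],"yaw":0},
    {"gripper":0,"travel":[0,0,-0.0695],"yaw":0},
    {"gripper":1,"travel":[0,0,-0.0695],"yaw":0},
    {"gripper":1,"travel":[0,0,-0.0695],"yaw":0},
    {"gripper":1,"travel":[0,0,-0.0695],"yaw":0},
    {"gripper":1,"travel":[0,0,-0.0695],"yaw":0},
    {"gripper":1,"travel":[0,0,-0.0695],"yaw":0},
    {"gripper":1,"travel":[0,0,-0.0695],"yaw":0}
  ]
}}

```text
t: 28.23
tcp_pos: [0.6435, -0.1245, 0.0461]
tool_rot: [0.707, 0.707, 0.0, -0.0]
force: [-0.3, 0.8, -0.3]
width: 0.0851
```

{"method": "apply_moves", "body": {
  "series": [
    {"gripper":1,"travel":[0,0,0.035],"yaw":0},
    {"gripper":1,"travel":[0,0,0.07],"yaw":0},
    {"gripper":1,"travel":[0,0,0.11],"yaw":0},
    {"gripper":1,"travel":[-0.03,0,0.14],"yaw":0},
    {"gripper":1,"travel":[-0.06,0,0.17],"yaw":0},
    {"gripper":1,"travel":[-0.083,0,0.2],"yaw":0},
    {"gripper":1,"travel":[-0.083,0,0.235],"yaw":0},
    {"gripper":1,"travel":[-0.083,-0.005,0.255],"yaw":0},
    {"gripper":1,"travel":[-0.083,-0.005,0.255],"yaw":0},
    {"gripper":1,"travel":[-0.083,-0.005,0.255],"yaw":0}
  ]
}}

```text
t: 29.07
tcp_pos: [0.5609, -0.1298, 0.3025]
tool_rot: [0.707, 0.707, 0.001, 0.001]
force: [-0.3, -0.5, -0.7]
width: 0.0854
```

```bash
python3 -c "
from h import *
look('w10')"
```

```text
29.0667 [ 0.5609 -0.1298  0.3025] [-0.32 -0.51 -0.69] 0.0854
  handle on round 511 mean [ 0.6421 -0.1245  0.0919] circ [ 0.6429 -0.1252] 0.0127
  handle on triangle 669 mean [0.4528 0.0049 0.0918] circ [0.4514 0.0057] 0.0134
  handle on square 491 mean [ 0.4974 -0.2205  0.0917] circ [ 0.4968 -0.2216] 0.0131
```

{"method": "apply_moves", "body": {
  "series": [
    {"gripper":1,"travel":[0,0.04,0],"yaw":0},
    {"gripper":1,"travel":[0,0.08,0],"yaw":0},
    {"gripper":1,"travel":[0,0.12,0],"yaw":0},
    {"gripper":1,"travel":[0,0.16,0],"yaw":0},
    {"gripper":1,"travel":[0,0.2,0],"yaw":0},
    {"gripper":1,"travel":[0,0.23,0],"yaw":0},
    {"gripper":1,"travel":[0,0.23,0],"yaw":0},
    {"gripper":1,"travel":[0,0.23,0],"yaw":0},
    {"gripper":1,"travel":[0,0.23,0],"yaw":0}
  ]
}}

```text
t: 29.87
tcp_pos: [0.5601, 0.1001, 0.2999]
tool_rot: [0.707, 0.707, -0.001, -0.0]
force: [-0.0, -0.8, 0.6]
width: 0.0855
```

Run:
```python
from h import *
look('w11')
p,d=read_camera("scene");cv2.imwrite("pics/fs.png",p[:,:,::-1]);W=cloud("scene",p,d);handles(W,d)
f=np.load("scene0.npz")
for a,b in((p,W),(f["p"],cloud("scene",f["p"],f["d"]))):
    m=(b[...,2]>.085)&(b[...,2]<.11)&(b[...,1]>.3)&(b[...,1]<.45)&(b[...,0]>.5)&(b[...,0]<.7);print("jar",m.sum(),b[m].mean(0).round(4))
cv2.imwrite('pics/w1011.png',cv2.resize(np.hstack([cv2.imread('pics/w%d.png'%i) for i in(11,10)]),(800,300),interpolation=3))
```

```text
29.8667 [0.5601 0.1001 0.2999] [-0.05 -0.77  0.58] 0.0855
  handle on round 406 mean [ 0.6423 -0.122   0.0914] circ [ 0.6428 -0.1244] 0.0133
  handle on cross 571 mean [0.6466 0.1145 0.092 ] circ [0.6471 0.1139] 0.0131
  handle on triangle 477 mean [0.453  0.0073 0.0917] circ [0.4527 0.0058] 0.0131
  handle on round 135 mean [ 0.6478 -0.1253  0.0901] circ [ 0.6461 -0.1259] 0.0139
  handle on cross 125 mean [0.6524 0.1134 0.0898] circ [0.6489 0.1131] 0.0141
  handle on triangle 87 mean [0.457  0.0056 0.0896] circ [0.4556 0.0063] 0.0138
  handle on square 98 mean [ 0.5021 -0.2208  0.0902] circ [ 0.4992 -0.2206] 0.014
jar 672 [0.5953 0.3766 0.0982]
jar 674 [0.5952 0.3766 0.0982]
```

View pics/w1011.png

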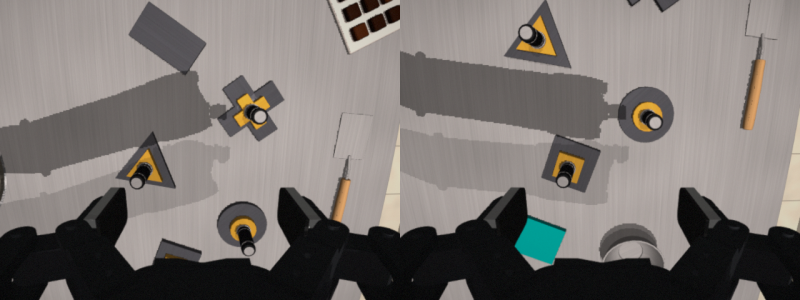

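View pics/fs.png

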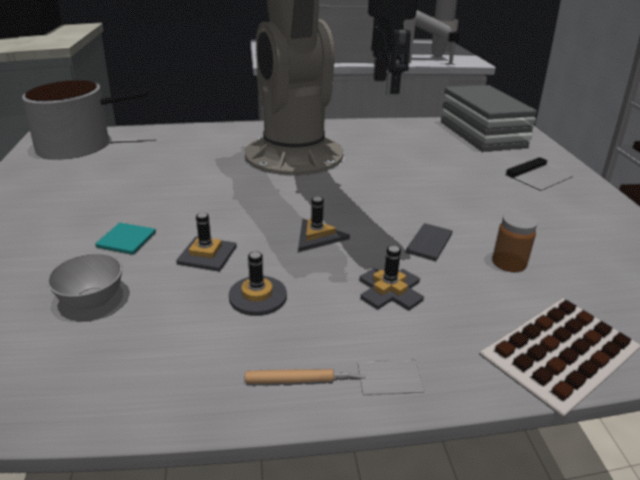

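```bash
python3 -c "
from bench import *
print(job_done(), state()['t'])"
```

```text
the job is handed in; nothing more can be done
the job is handed in; nothing more can be done
```

All four stamps now stand upright on the blocks that match their dies, and I have handed the job in, at about 30 s of the 128 s allowed. I made two swaps through the oblong rest: square with triangle, then round with cross. I also turned the square, triangle and cross dies to line up with their blocks.

**Final checks:** the wrist views and the scene picture show the rest empty and the turquoise plate untouched. The jar's measured position changed by only 0.1 mm. All handle tops read about 92 mm high, so the stamps are upright.

**Centring:** the round and triangle stamps are within about 1 mm of the middle of their blocks. The cross stamp is about 3 mm off and the square stamp 2–3 mm off. I left both, since each die still has wide margins on its block.

**Disagreements between cameras:** my first rough measurements from the two fixed cameras differed by up to 10 mm. Fitting the known block shapes brought all views to within about 2 mm. The scene camera's handle positions still read about 2–3 mm farther out in x than the wrist camera's, and I used the wrist camera's values.

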